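Close up the spice chest after cooking

TASK

The cooking is done: close up the wooden spice chest on the worktop with your fingertips, without grasping or lifting anything. Push both of its open drawers fully home and push its raised lid over and down until it is shut, gently, so that the lid does not bang and the chest is not shoved along. Leave the pepper mill, the spice jar, the pot and the wooden spoon standing or lying where they are.

Things in the scene. Friction and masses are not known exactly. Their poses are not given: they have to be found in the camera images.
- chest: Loose light-wood spice chest, about 4 kg in all, 150 deep (x), 280 wide (y), rim 98 above the worktop. Origin: centre of its underside, on the worktop; x points from the drawer side to the hinge side (away from the robot, but for the yaw), y left along the width, z up. It slides if pushed sideways with more than about 15 N.
- drawer_left (a joint): How far the left (+y) drawer is drawn out, m: 0 shut, 0.09 fully out; it slides out along the chest's -x with a friction of about 1.2 N and stays where it is left. Small bottles are fixed in it, lower than its front.
- drawer_right (a joint): The same for the right (-y) drawer.
- drawer_left_front (a point): Point to push on the left drawer's outer face: mid-width, 53 above the worktop. The face looks to chest -x, is 134 wide (centre at chest y = +69), spans heights 6 to 68, and when shut lies at chest x = -83, 8 proud of the carcass. Under the point a brass knob 14 across, centred at height 26, stands 15 out of the face.
- drawer_right_front (a point): The same point on the right drawer's front, of the same sizes, centre at chest y = -69.
- lid (a joint): Opening angle of the lid, rad: 0 shut (flat on the rim), 1.6 fully open (just past upright). The hinge has a friction of about 0.3 N m and the lid stays at any angle. Closing it takes about 1 to 3 N near its free edge, pushed on the outer face.
- lid_hinge (a point): Middle of the lid's hinge axis, at chest x = +75 (far side from the drawers), 98 above the worktop; the axis runs along the chest's y. x and z of this frame turn with the lid.
- lid_edge (a point): Middle of the lid's free edge on its outer face (the top when shut; raised, it looks away from the robot). The lid is a plain board, no handle, 152 from hinge axis to free edge, 284 wide, 10 thick; inner face through the hinge axis, outer face 10 off it. Shut: outer face 108 above the worktop, free edge at chest x = -77.
- mill: Bystander: turned wooden pepper mill, 155 tall, 54 across, upright beside the chest; origin under its centre.
- jar: Bystander: amber glass spice jar with steel cap, 100 tall, 48 across, upright beside the chest; origin under its centre.
- pot: Bystander: teal enamelled open pot, 224 across (290 over its two handles), 115 tall, well to the right; origin under its centre.
- spoon: Bystander: flat wooden cooking spoon, 280 long, 56 wide at the blade, 10 thick, lying on the worktop on the left; origin under the middle of it.

How it is judged:
At the end, for the whole second after the job is handed in: Both drawers are within 5 mm of shut and the lid within 0.05 rad (about 8 mm at its edge) of shut; the chest is at rest, within 25 mm of where it stood; mill, jar and pot upright (within 0.35 rad), and mill, jar, pot and spoon within 30 mm of where they were (value of joint each of drawer_left, drawer_right below 0.005 m and value of joint lid below 0.05 rad and linear speed of chest below 0.02 m/s and distance of chest from where it was at the start of the episode below 0.025 m and distance of each of mill, jar, pot, spoon from where it was at the start of the episode below 0.03 m and angle between each of mill, jar, pot's own z axis and vertical below 0.35 rad); the robot touches nothing.
It fails at once if the chest is shoved more than 25 mm or lifted (distance of chest from where it was at the start of the episode above 0.025 m or height (world z) of chest above 0.012 m).
It fails at once if the lid bangs down (over 2.5 rad/s in its last 0.25 rad) (value of joint lid below 0.25 rad and velocity of joint lid below -2.5 rad/s).
It fails at once if the pepper mill or spice jar is moved more than 30 mm, lifted or knocked over (distance of any of mill, jar from where it was at the start of the episode above 0.03 m or angle between any of mill, jar's own z axis and vertical above 0.35 rad).
It fails at once if the pot or wooden spoon is moved more than 30 mm, lifted or tipped (distance of any of pot, spoon from where it was at the start of the episode above 0.03 m or angle between pot's own z axis and vertical above 0.35 rad).
It also fails if it takes over 64 s, if anything falls off the work surface, if the arm or the gripper's body presses on something with over 40 N, if the wrist force passes 120 N, or if a joint passes its speed limit or range.

ROBOT

A 7-joint arm with a two-finger parallel gripper is mounted at the origin on the work surface. World frame = base frame: x ahead of the robot, y to its left, z up, the work surface at z = 0. Lengths are in m, angles in rad, forces in N, time in s.
With the tool pointing down it reaches from about 0.35 to 0.9 m from the base axis. Payload 7.2 kg.
Tool frame: the origin (TCP) lies between the finger pads; the fingertips stand robot.finger_overhang ahead of it and the grasp point (between the pads) lies 3 mm ahead of it (robot.finger_overhang is the distance from the TCP to the fingertips, in m); z points along the fingers, y is the line along which they close (so a half turn about z gives the same grasp; the last joint's range is limited). The gripper opens to 88 mm and grips with 3 to 60 N. Pads are 20 mm wide; open, the fingers measure 115 mm over their backs; the gripper's body (75 mm by 178 mm) begins 61 mm behind the grasp point.
Start: joints at [1.243, 0.411, -0.013, 1.596, 0.006, 1.134, -0.082], TCP at [0.161, -0.604, 0.245] pointing down, gripper open.
Joint ranges: [-2.95, 2.95], [-0.29, 1.99], [-1.47, 1.44], [0.14, 2.54], [-1.03, 4.17], [0.13, 1.85], [-2.86, 2.86]. Speed limits (rad/s): [2.39, 2.39, 3.01, 3.01, 3.14, 3.14, 3.14].

INTERFACE

Orientations are given as a unit quaternion [x, y, z, w].
In Python, from station import robot gives the robot as it stands.
- The arm moves only by the tool servo_tool, never from a script. Its argument "increments" is text: rows parted by semicolons, each of 7 numbers parted by spaces: the shift along the tool's x, y, z in units of 0.5 m (1.0 is 0.5 m), then the turn, a rotation vector about the tool's x, y, z in units of 2 pi rad (1.0 is 2 pi rad), then the opening, from 0 (shut) to 1 (fully open). In form: x y z rx ry rz hand; .... A call has 1 to 20 rows; each row is the pose to reach, as a shift and turn from the pose commanded when the call began, along the tool's axes at that moment, turning the shorter way round; what a row does not reach only later rows make up. A row lasts 1/8 s, in which the tool goes at most 62.5 mm and 10.7 degrees, less where a joint would pass 70% of its speed; a pose out of reach is approached as far as the arm can. A call with a number of a shift or a turn outside -1 to 1 is refused whole. A call with a gripper value outside its range is refused whole. The fingers move at their own pace and stop on an object; "force" is the grip in N (left out, the last holds). Time passes only in rows, so rows that repeat a pose let the fingers close. It gives the time, the measured TCP pose, the force, the opening and the grip force at its end, in the units of the state.
- robot.get_obs(): the state, without advancing time (a new reading comes with each control period).
- robot.capture(name): name is "scene" or "top"; returns a dict with "image" (384x512x3 uint8, red, green, blue), "fov_y" (degrees; the focal length in pixels is half the picture's height over the tangent of half this angle, whatever the lens; pixels are square), "cx", "cy" (the principal point, pixels), "rvec" (rotation vector, rad) and "tvec" (3), from world to camera coordinates, as OpenCV has them. Camera axes: x right, y down, z forward; pixel columns grow to the right and rows downward; lengths in m; the calibration is good to about 2 mm. A picture is of the moment at which its call begins. There is no depth.
- robot.hand_in(): hands the job in; it is judged then, once.
The state is a dict: "t": time; "joints": joint angles; "dq": joint speeds; "joint_torque": joint torques, N m; "ee_pos": TCP position; "tool_rot": TCP orientation; "contact_force": force on the tool from outside, world axes, zero at the start; "torque": the same for the moment, N m; "finger_gap": finger opening in m; "finger_force": force on a finger pad.
Only numpy, scipy, OpenCV 4.12 (cv2) and the standard library are available. Lean on these libraries where they do the work, as an engineer would, in place of code of your own. Each camera call takes 0.05 s, during which the arm holds its last target. There are 200 camera calls.

## Working session

There is one attempt and no reset: what is moved stays moved. The work goes in short steps, Python scripts to look and compute and a tool call to move; the robot and the scene stay as the last step left them, time stands still between calls to the robot, and variables do not carry over. Pictures are saved under pics/ and viewed, at most 10 in all, crops included, and the job is handed in when it is done.

Besides the shell and the picture viewer there is one more tool, called after "Emit:" by a JSON object that holds its "name" and its "arguments", one argument or row to a line. servo_tool: Moves the arm, as the interface text tells. Its arguments: {"type":"object","properties":{"increments":{"type":"string"},"force":{"type":"number"}},"required":["increments"]}

```bash
mkdir -p pics; ls; python3 - <<'E'
from station import robot
import cv2,numpy as np
o=robot.get_obs();print({k:np.round(v,4).tolist() for k,v in o.items()},robot.finger_overhang)
for n in("scene","top"):
    c=robot.capture(n);np.savez(n+".npz",**c);cv2.imwrite(f"pics/{n}0.png",c["image"][:,:,::-1])
    R=cv2.Rodrigues(np.array(c["rvec"]))[0];print(n,c["fov_y"],c["cx"],c["cy"],-R.T@c["tvec"],R.round(3).tolist(), [k for k in c])
E
```

```text
pics
{'t': 0.0, 'joints': [1.2428, 0.4119, -0.0127, 1.597, 0.0056, 1.1343, -0.0822], 'dq': [0.0008, 0.0008, -0.0003, 0.0004, 0.0008, 0.0004, 0.0021], 'joint_torque': [0.0004, -58.7948, 0.6422, -29.1075, -0.0537, 0.0184, 0.0002], 'ee_pos': [0.1604, -0.6036, 0.2438], 'tool_rot': [0.9916, 0.1296, -0.0001, -0.0008], 'contact_force': [0.2574, -0.9435, 0.6827], 'torque': [-0.0217, -0.0039, -0.0159], 'finger_force': 0.0, 'finger_gap': 0.0879} 0.022
scene 53.652637295839725 252.69880452264758 191.10752316630268 [ 0.85664488 -0.635761    1.1078399 ] [[0.928, 0.372, 0.006], [0.312, -0.77, -0.556], [-0.202, 0.518, -0.831]] ['image', 'fov_y', 'cx', 'cy', 'rvec', 'tvec']
top 51.29769350959919 258.1381289669168 189.7922121806829 [ 0.35133547 -0.03060321  1.34000277] [[0.007, -1.0, -0.002], [-0.981, -0.007, -0.192], [0.192, 0.003, -0.981]] ['image', 'fov_y', 'cx', 'cy', 'rvec', 'tvec']
```

View pics/scene0.png

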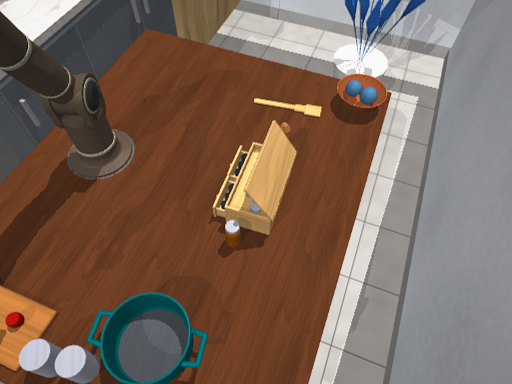

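View pics/top0.png

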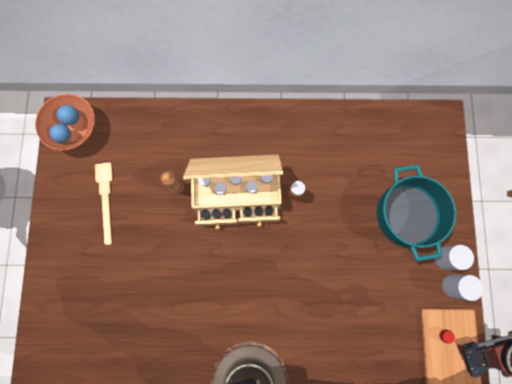

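The top view shows the chest at about (237,190), with the raised lid edge at row ~165, drawer fronts at row ~220 and knobs at (218,227) and (260,224). The mill is at (168,178) and the jar at (298,188). I'll enlarge both views for corners.

```bash
python3 - <<'E'
import cv2,numpy as np
t=cv2.imread("pics/top0.png");s=cv2.imread("pics/scene0.png")
cv2.imwrite("pics/tc.png",cv2.resize(t[145:240,150:310],None,fx=5,fy=5,interpolation=cv2.INTER_CUBIC))
cv2.imwrite("pics/sc.png",cv2.resize(s[110:250,200:320],None,fx=4.2,fy=4.2,interpolation=cv2.INTER_CUBIC))
E
```

```text
(no output)
```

View pics/tc.png

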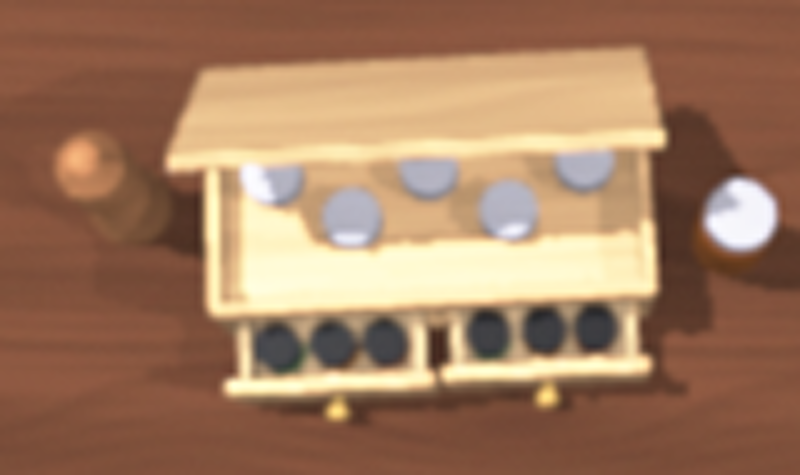

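View pics/sc.png

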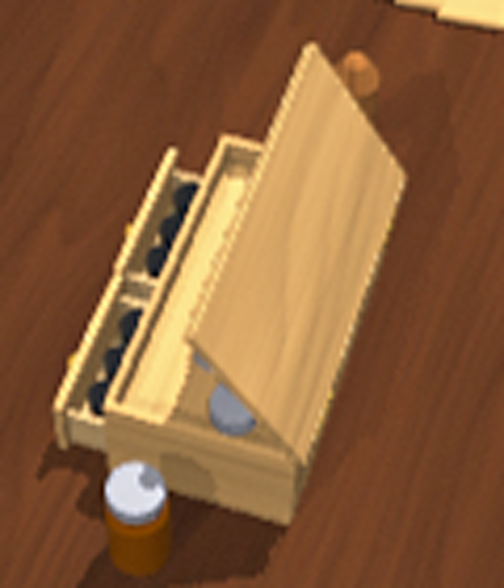

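The crops show the lid about 60° open, leaning over the box, with its outer face visible in both views. Both drawers are out by about 35 mm. Next I'll compute the corners.

```bash
cat >h.py <<'E'
import numpy as np,cv2
C={}
def cam(n):
    if n not in C:
        c=np.load(f"{n}.npz");f=192/np.tan(np.radians(float(c["fov_y"]))/2)
        R=cv2.Rodrigues(c["rvec"])[0];C[n]=(np.array([[f,0,c["cx"]],[0,f,c["cy"]],[0,0,1]]),R,c["tvec"].reshape(3))
    return C[n]
def ray(n,p):
    K,R,t=cam(n);return -R.T@t,R.T@np.linalg.inv(K)@[p[0],p[1],1]
def onz(n,p,z):
    o,d=ray(n,p);return o+d*(z-o[2])/d[2]
def tri(a,b):
    P=[cam(n)[0]@np.c_[cam(n)[1],cam(n)[2]] for n in("top","scene")]
    X=cv2.triangulatePoints(P[0],P[1],np.array(a,float),np.array(b,float)).ravel();return X[:3]/X[3]
T=lambda u,v:((u+.5)/5+149.5,(v+.5)/5+144.5)
S=lambda u,v:((u+.5)/4.2+199.5,(v+.5)/4.2+109.5)
E
python3 - <<'E'
from h import *
np.set_printoptions(precision=4,suppress=True)
for k,(a,b) in dict(freeL=((172,158),(316,48)),freeR=((662,132),(198,338)),hinL=((205,72),(404,180)),hinR=((643,50),(299,462)),jar=((741,214),(136,490)),mill=((88,165),(360,74))).items(): print(k,tri(T(*a),S(*b)))
print("rim front",onz("top",T(213,315),.098),onz("top",T(655,296),.098), "sceneR",onz("scene",S(108,408),.098),onz("scene",S(225,135),.098))
for k,p in dict(LL=(228,388),LR=(432,378),RL=(443,377),RR=(650,366)).items(): print(k,onz("top",T(*p),.068))
for k,p in dict(LL=(173,150),LR=(122,268),RL=(112,292),RR=(58,410)).items(): print(k,"s",onz("scene",S(*p),.068))
print("knobs",onz("top",T(338,412),.026),onz("top",T(547,398),.026))
E
```

```text
freeL [0.6079 0.1856 0.2292]
freeR [ 0.6254 -0.0934  0.2301]
hinL [0.6911 0.1897 0.1075]
hinR [ 0.7049 -0.0901  0.1132]
jar [ 0.6022 -0.1512  0.1036]
mill [0.6251 0.2555 0.1385]
rim front [0.5362 0.1803 0.098 ] [ 0.5502 -0.0972  0.098 ] sceneR [ 0.5542 -0.0931  0.098 ] [0.5356 0.1871 0.098 ]
LL [0.4937 0.1739 0.068 ]
LR [0.501  0.0438 0.068 ]
RL [0.5017 0.0368 0.068 ]
RR [ 0.5097 -0.0955  0.068 ]
LL s [0.4912 0.1791 0.068 ]
LR s [0.5015 0.0484 0.068 ]
RL s [0.5037 0.0236 0.068 ]
RR s [ 0.5107 -0.0929  0.068 ]
knobs [0.4831 0.1077 0.026 ] [ 0.4933 -0.0297  0.026 ]
```

```bash
cat >>h.py <<'E'
def rows(pts,hand=0,yaw=0.056):
    "increments for world TCP points, tool down with given yaw"
    from station import robot
    from scipy.spatial.transform import Rotation as Ro
    o=robot.get_obs();R=Ro.from_quat(o["tool_rot"]);p=np.array(o["ee_pos"])
    G=Ro.from_euler("z",yaw)*Ro.from_euler("x",np.pi)
    rv=(R.inv()*G).as_rotvec()/(2*np.pi)
    print("t",o["t"],p.round(4),np.round(o["contact_force"],1))
    for q in pts: print(*np.round(R.inv().apply(np.array(q)-p)/.5,4),*rv.round(4),hand)
E
python3 - <<'E'
from h import *
rows([(.40,-.25,.245),(.45,.108,.2),(.45,.108,.066)])
E
```

```text
t 0.1 [ 0.1604 -0.6036  0.2439] [-0.3 -0.  -0.4]
0.6448 -0.5603 -0.0014 -0.0002 0.0 0.0325 0
0.9254 -1.2264 0.0895 -0.0002 0.0 0.0325 0
0.9255 -1.226 0.3575 -0.0002 0.0 0.0325 0
```

Emit:
{"name": "servo_tool", "arguments": {
  "increments": "0.08 -0.07 0 0 0 0.004 0; 0.16 -0.14 0 0 0 0.008 0; 0.24 -0.21 0 0 0 0.012 0; 0.32 -0.28 0 0 0 0.016 0; 0.40 -0.35 0 0 0 0.020 0; 0.48 -0.42 0 0 0 0.024 0; 0.56 -0.49 0 0 0 0.028 0; 0.645 -0.56 0 0 0 0.0325 0; 0.645 -0.56 0 0 0 0.0325 0; 0.645 -0.56 0 0 0 0.0325 0"
}}

```text
t: 1.35
ee_pos: [0.3998, -0.2509, 0.2444]
tool_rot: [1.0, 0.028, -0.0, 0.0]
contact_force: [-0.1, -0.2, -0.7]
finger_gap: 0.0004
finger_force: 0.0
```

```bash
python3 - <<'E'
from h import *
rows([(.45,.108,.2),(.45,.108,.066)])
E
```

```text
t 1.35 [ 0.3998 -0.2509  0.2444] [-0.1 -0.2 -0.7]
0.1405 -0.7111 0.0886 0.0 0.0001 0.0 0
0.1407 -0.7112 0.3566 0.0 0.0001 0.0 0
```

Emit:
{"name": "servo_tool", "arguments": {
  "increments": "0.02 -0.09 0.01 0 0 0 0; 0.035 -0.18 0.02 0 0 0 0; 0.05 -0.27 0.03 0 0 0 0; 0.07 -0.36 0.045 0 0 0 0; 0.09 -0.45 0.055 0 0 0 0; 0.105 -0.54 0.065 0 0 0 0; 0.125 -0.63 0.08 0 0 0 0; 0.14 -0.71 0.09 0 0 0 0; 0.14 -0.71 0.15 0 0 0 0; 0.14 -0.71 0.21 0 0 0 0; 0.14 -0.71 0.27 0 0 0 0; 0.14 -0.71 0.32 0 0 0 0; 0.14 -0.71 0.354 0 0 0 0; 0.14 -0.71 0.354 0 0 0 0; 0.14 -0.71 0.354 0 0 0 0"
}}

```text
t: 3.22
ee_pos: [0.451, 0.107, 0.0681]
tool_rot: [1.0, 0.027, 0.0, 0.0]
contact_force: [0.7, 0.1, 0.3]
finger_gap: 0.0005
finger_force: 0.0
```

```bash
python3 - <<'E'
from h import *
from station import robot
rows([(.45,.108,.066)])
c=robot.capture("scene");cv2.imwrite("pics/s1.png",cv2.resize(c["image"][80:250,140:340,::-1],None,fx=3.4,fy=3.4,interpolation=cv2.INTER_CUBIC))
E
```

```text
t 3.225 [0.451  0.107  0.0681] [0.7 0.1 0.3]
-0.0019 -0.0022 0.0042 0.0 -0.0001 -0.0003 0
```

View pics/s1.png

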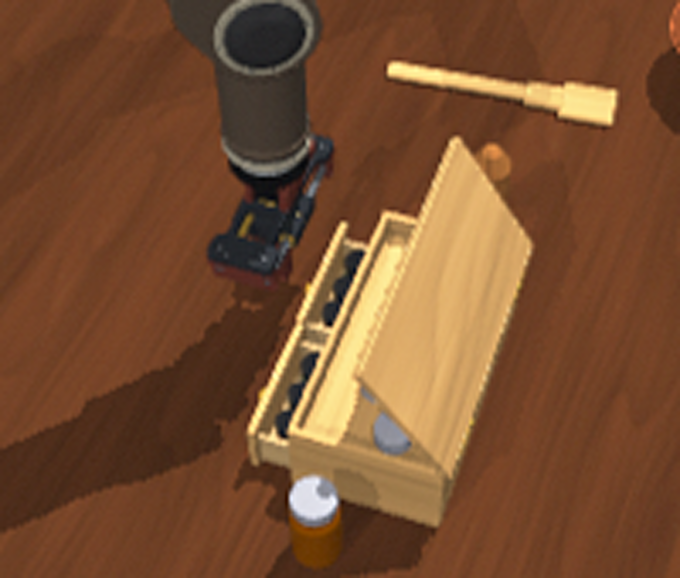

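The gripper stands in front of the left drawer, clear of everything (gripper near (265,240), drawer front near (320,270)). I'll push along tool x.

Emit:
{"name": "servo_tool", "arguments": {
  "increments": "0.02 0 0 0 0 0 0; 0.04 0 0 0 0 0 0; 0.055 0 0 0 0 0 0; 0.065 0 0 0 0 0 0; 0.075 0 0 0 0 0 0; 0.085 0 0 0 0 0 0; 0.095 0 0 0 0 0 0; 0.105 0 0 0 0 0 0; 0.115 0 0 0 0 0 0; 0.12 0 0 0 0 0 0; 0.125 0 0 0 0 0 0; 0.128 0 0 0 0 0 0; 0.128 0 0 0 0 0 0"
}}

```text
t: 4.9
ee_pos: [0.5146, 0.1113, 0.0677]
tool_rot: [1.0, 0.028, 0.0, -0.0]
contact_force: [-1.1, 0.1, -0.2]
finger_gap: 0.0004
finger_force: 0.2
```

Emit:
{"name": "servo_tool", "arguments": {
  "increments": "0.003 0 0 0 0 0 0; 0.006 0 0 0 0 0 0; 0.009 0 0 0 0 0 0; 0.009 0 0 0 0 0 0"
}}

```text
t: 5.4
ee_pos: [0.5192, 0.1116, 0.0677]
tool_rot: [1.0, 0.028, 0.0, -0.0]
contact_force: [-0.3, -0.1, -0.9]
finger_gap: 0.0007
finger_force: 0.1
```

Emit:
{"name": "servo_tool", "arguments": {
  "increments": "0.003 0 0 0 0 0 0; 0.006 0 0 0 0 0 0; 0.006 0 0 0 0 0 0"
}}

```text
t: 5.78
ee_pos: [0.5216, 0.1117, 0.0676]
tool_rot: [1.0, 0.028, -0.0, 0.0]
contact_force: [-2.8, -0.4, 2.8]
finger_gap: 0.0003
finger_force: 1.4
```

Emit:
{"name": "servo_tool", "arguments": {
  "increments": "0.002 0 0 0 0 0 0; 0.002 0 0 0 0 0 0"
}}

```text
t: 6.02
ee_pos: [0.5216, 0.1117, 0.0674]
tool_rot: [1.0, 0.028, -0.001, 0.0]
contact_force: [-6.7, 0.1, 4.8]
finger_gap: 0.0005
finger_force: 3.1
```

The left drawer has stopped: no further motion and 6.7 N, at x=0.5216 as predicted. Next is the right drawer.

Emit:
{"name": "servo_tool", "arguments": {
  "increments": "-0.02 0 0 0 0 0 0; -0.08 0 0 0 0 0 0; -0.14 0 0 0 0 0 0; -0.14 0.07 0 0 0 0 0; -0.14 0.14 0 0 0 0 0; -0.14 0.21 0 0 0 0 0; -0.14 0.276 0 0 0 0 0; -0.14 0.276 0 0 0 0 0; -0.11 0.276 0 0 0 0 0; -0.09 0.276 0 0 0 0 0; -0.08 0.276 0 0 0 0 0; -0.07 0.276 0 0 0 0 0; -0.06 0.276 0 0 0 0 0; -0.05 0.276 0 0 0 0 0; -0.04 0.276 0 0 0 0 0; -0.03 0.276 0 0 0 0 0; -0.022 0.276 0 0 0 0 0; -0.018 0.276 0 0 0 0 0; -0.015 0.276 0 0 0 0 0; -0.015 0.276 0 0 0 0 0"
}}

```text
t: 8.52
ee_pos: [0.5233, -0.0265, 0.0677]
tool_rot: [1.0, 0.028, 0.0, 0.0]
contact_force: [-1.1, 0.6, -0.2]
finger_gap: 0.0003
finger_force: 0.2
```

Emit:
{"name": "servo_tool", "arguments": {
  "increments": "0.003 0 0 0 0 0 0; 0.006 0 0 0 0 0 0; 0.009 0 0 0 0 0 0; 0.009 0 0 0 0 0 0"
}}

```text
t: 9.02
ee_pos: [0.5279, -0.0262, 0.0677]
tool_rot: [1.0, 0.028, 0.0, 0.0]
contact_force: [0.1, 0.3, 0.6]
finger_gap: 0.0008
finger_force: 0.1
```

Emit:
{"name": "servo_tool", "arguments": {
  "increments": "0.002 0 0 0 0 0 0; 0.004 0 0 0 0 0 0; 0.006 0 0 0 0 0 0; 0.006 0 0 0 0 0 0"
}}

```text
t: 9.52
ee_pos: [0.5295, -0.0261, 0.0675]
tool_rot: [1.0, 0.028, -0.001, 0.0]
contact_force: [-5.5, -0.3, 2.7]
finger_gap: 0.0001
finger_force: 2.6
```

The right drawer has also stopped, at the predicted 0.529. Now up and over to the lid's outer side.

Emit:
{"name": "servo_tool", "arguments": {
  "increments": "-0.05 0 0 0 0 0 0; -0.14 0 0 0 0 0 0; -0.14 0 -0.1 0 0 0 0; -0.14 -0.02 -0.2 0 0 0 0; -0.14 -0.05 -0.3 0 0 0 0; -0.14 -0.09 -0.4 0 0 0 0; -0.14 -0.13 -0.5 0 0 0 0; -0.05 -0.13 -0.52 0 0 0 0; 0.04 -0.13 -0.52 0 0 0 0; 0.13 -0.13 -0.52 0 0 0 0; 0.22 -0.13 -0.52 0 0 0 0; 0.29 -0.13 -0.52 0 0 0 0; 0.29 -0.13 -0.52 0 0 0 0; 0.29 -0.13 -0.52 0 0 0 0"
}}

```text
t: 11.28
ee_pos: [0.6713, 0.0473, 0.3274]
tool_rot: [1.0, 0.028, -0.0, -0.0]
contact_force: [-0.3, -0.5, 0.4]
finger_gap: 0.0004
finger_force: 0.0
```

```bash
python3 - <<'E'
from h import *
from station import robot
H=np.array([.694,.0515,.098]);ax=np.array([np.cos(.056),np.sin(.056),0]);z=np.array([0,0,1]);r=.125
rows([H+ax*(-r*np.cos(t)+.01*np.sin(t)+.010)+z*(r*np.sin(t)+.01*np.cos(t)+.022) for t in (1.2,1.1,1.,.9,.8,.7,.6,.5,.4,.3,.2,.1,0)])
c=robot.capture("scene");np.savez("scene.npz",**c);cv2.imwrite("pics/s2.png",cv2.resize(c["image"][60:260,140:340,::-1],None,fx=3,fy=3,interpolation=cv2.INTER_CUBIC))
E
```

```text
t 11.275 [0.6713 0.0473 0.3274] [-0.3 -0.5  0.4]
-0.0062 -0.0058 0.1746 -0.0001 0.0 0.0 0
-0.0298 -0.0058 0.183 -0.0001 0.0 0.0 0
-0.0525 -0.0058 0.1937 -0.0001 0.0 0.0 0
-0.074 -0.0058 0.2066 -0.0001 0.0 0.0 0
-0.0941 -0.0058 0.2216 -0.0001 0.0 0.0 0
-0.1126 -0.0058 0.2385 -0.0001 0.0 0.0 0
-0.1293 -0.0058 0.2572 -0.0001 0.0 0.0 0
-0.144 -0.0058 0.2775 -0.0001 0.0 0.0 0
-0.1567 -0.0058 0.2991 -0.0001 0.0 0.0 0
-0.1671 -0.0058 0.3219 -0.0001 0.0 0.0 0
-0.1753 -0.0057 0.3456 -0.0001 0.0 0.0 0
-0.181 -0.0057 0.37 -0.0001 0.0 0.0 0
-0.1842 -0.0057 0.3949 -0.0001 0.0 0.0 0
```

View pics/s2.png

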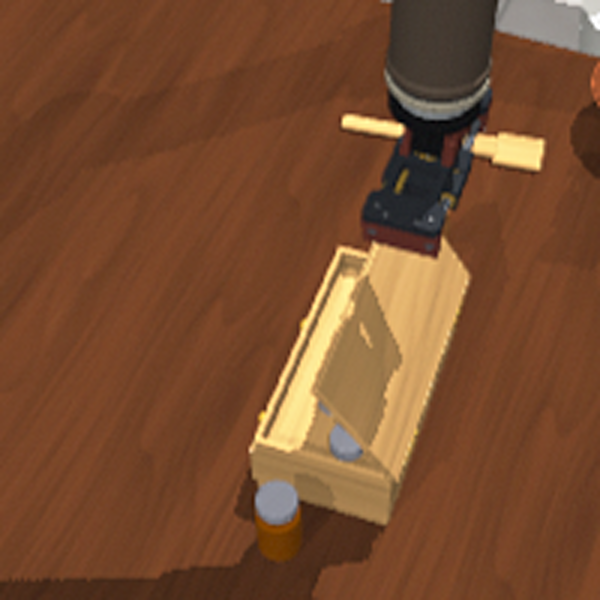

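Both drawers are shut, and the gripper is above and behind the lid's outer face (lid spans about (320,390)–(470,280)). I'll follow the closing arc.

Emit:
{"name": "servo_tool", "arguments": {
  "increments": "0 -0.005 0.06 0 0 0 0; -0.005 -0.005 0.12 0 0 0 0; -0.006 -0.005 0.175 0 0 0 0; -0.03 -0.005 0.183 0 0 0 0; -0.041 -0.005 0.188 0 0 0 0; -0.052 -0.005 0.194 0 0 0 0; -0.063 -0.005 0.2 0 0 0 0; -0.074 -0.005 0.207 0 0 0 0; -0.084 -0.005 0.214 0 0 0 0; -0.094 -0.005 0.222 0 0 0 0; -0.103 -0.005 0.23 0 0 0 0; -0.113 -0.005 0.2385 0 0 0 0"
}}

```text
t: 12.82
ee_pos: [0.6149, 0.0463, 0.208]
tool_rot: [1.0, 0.028, 0.0, -0.0]
contact_force: [1.6, 0.4, 1.1]
finger_gap: 0.0003
finger_force: 0.7
```

Emit:
{"name": "servo_tool", "arguments": {
  "increments": "-0.008 0 0.009 0 0 0 0; -0.017 0 0.019 0 0 0 0; -0.024 0 0.029 0 0 0 0; -0.031 0 0.039 0 0 0 0; -0.038 0 0.05 0 0 0 0; -0.044 0 0.061 0 0 0 0; -0.049 0 0.072 0 0 0 0; -0.0545 0 0.0835 0 0 0 0; -0.059 0 0.095 0 0 0 0; -0.063 0 0.107 0 0 0 0; -0.066 0 0.119 0 0 0 0; -0.0685 0 0.1315 0 0 0 0; -0.07 0 0.14 0 0 0 0; -0.07 0 0.145 0 0 0 0; -0.07 0 0.148 0 0 0 0; -0.07 0 0.148 0 0 0 0"
}}

```text
t: 14.82
ee_pos: [0.5801, 0.0444, 0.1343]
tool_rot: [1.0, 0.028, -0.0, 0.0]
contact_force: [-0.2, 0.3, -0.5]
finger_gap: 0.0003
finger_force: 0.0
```

Emit:
{"name": "servo_tool", "arguments": {
  "increments": "0 0 0.002 0 0 0 0; 0 0 0.004 0 0 0 0; 0 0 0.006 0 0 0 0; 0 0 0.008 0 0 0 0; 0 0 0.008 0 0 0 0"
}}

```text
t: 15.45
ee_pos: [0.5802, 0.0444, 0.1305]
tool_rot: [1.0, 0.028, -0.0, 0.0]
contact_force: [-1.0, 0.1, 2.2]
finger_gap: 0.0008
finger_force: 1.3
```

Emit:
{"name": "servo_tool", "arguments": {
  "increments": "0 0 0.002 0 0 0 0; 0 0 0.004 0 0 0 0; 0 0 0.005 0 0 0 0; 0 0 0.005 0 0 0 0"
}}

```text
t: 15.95
ee_pos: [0.5802, 0.0444, 0.1302]
tool_rot: [1.0, 0.028, 0.0, 0.001]
contact_force: [-8.7, -2.4, 21.4]
finger_gap: 0.0007
finger_force: 11.0
```

The lid is seated: 21 N with no motion, tip at 0.108. I'll withdraw and check.

Emit:
{"name": "servo_tool", "arguments": {
  "increments": "0 0 -0.02 0 0 0 0; 0 0 -0.1 0 0 0 0; 0 0 -0.2 0 0 0 0; -0.1 0 -0.3 0 0 0 0; -0.2 0 -0.3 0 0 0 0; -0.3 0 -0.3 0 0 0 0; -0.4 0 -0.3 0 0 0 0; -0.4 0 -0.3 0 0 0 0; -0.4 0 -0.3 0 0 0 0"
}}

```text
t: 17.08
ee_pos: [0.3814, 0.0332, 0.2784]
tool_rot: [1.0, 0.028, 0.001, 0.0]
contact_force: [1.8, 0.4, -0.5]
finger_gap: 0.0002
finger_force: 0.0
```

```bash
python3 - <<'E'
from station import robot
import cv2,numpy as np
a=robot.capture("scene")["image"][80:260,140:340,::-1];b=robot.capture("top")["image"][130:260,90:330,::-1]
a=cv2.resize(a,(422,380),interpolation=cv2.INTER_CUBIC);b=cv2.resize(b,(378,205),interpolation=cv2.INTER_CUBIC)
o=np.zeros((380,800,3),np.uint8);o[:,:422]=a;o[:205,422:]=b;cv2.imwrite("pics/end.png",o)
E
```

```text
(no output)
```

View pics/end.png

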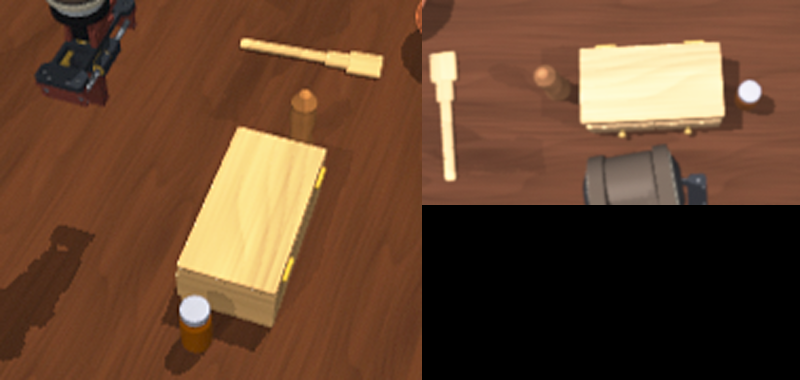

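The chest is shut: lid flat, both drawers home with knobs at (622,134) and (688,131), bystanders undisturbed.

```bash
python3 -c "
from station import robot
print(robot.hand_in())"
```

```text
the job is handed in; nothing more can be done
None
```

The chest is closed and the job is handed in: both drawers are against their stops, the lid is flat on the rim, and the mill, jar and spoon look undisturbed in the final pictures (the pot was out of frame, but the arm never pushed near it); no verdict came back.

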